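# Withdraw a bowl from behind two jars in the pottery store

### The job

The small clay bowl at the back of the grey tray (the side away from the robot) is wanted on the turntable, but two tall jars stand in front of it: first move both jars onto the grey mat, then take the bowl and stand it in the middle of the turntable. Next stand the wooden marker in the middle of the white foam pad that the bowl has left, and finally put both jars back in the tray, each in the middle of the same pad it came from. Everything ends upright; the pottery is fragile, so set it down gently, never let it fall or tip over.

Things in the scene. Friction and masses are not known exactly. Their poses are not given: they have to be found in the camera images.
- tray: Fixed grey plastic tray, 190 (x) by 210 (y) mm, rim 20 mm high and 6 mm thick, inner floor 8 mm above the table. Origin: centre of its underside on the table; its x points from its front (empty strip with one loose flat sherd, a bystander) to its back. At the start it holds three white foam pads: the bowl on the back one, a tall jar on each of the two front ones.
- pad_back: Fixed white foam pad in the tray, 48 (x) by 82 (y) by 5 mm, its flat top 13 mm above the table; the bowl stands centred on it at the start. Origin: centre of its underside; axes as the tray's. It lies 38 mm behind the tray's centre.
- pad_left: Same white foam pad (48 x 82 x 5 mm, top 13 mm above the table), front left in the tray: 14 mm in front of the tray's centre and 45 mm to its +y side. One of the two jars (either) stands centred on it at the start. Origin: centre of its underside; axes as the tray's.
- pad_right: Same white foam pad, front right: 14 mm in front of the tray's centre and 45 mm to its -y side. The other jar stands centred on it at the start. Origin: centre of its underside; axes as the tray's.
- round_jar: Loose terracotta jar with a round belly and a wide neck, 130 mm tall, about 0.2 to 0.35 kg: foot 44 mm across, belly 62 mm across at 35 to 52 mm height, straight round neck 46 mm across from 86 mm up to the top (grasp it there). Its origin is the centre of its underside, z up. Starts on the left or right front pad.
- straight_jar: Loose terracotta jar with a straight cylindrical body and a narrow neck, 130 mm tall, about 0.2 to 0.35 kg: body and foot 56 mm across up to 78 mm height, straight round neck 26 mm across from 88 mm up to the top (grasp it there). Its origin is the centre of its underside, z up. Starts on the other front pad.
- bowl: Small loose terracotta bowl, 50 mm tall, about 0.1 kg: foot 36 mm across, straight-sided and 54 mm across from 26 mm height up to the rim (grasp it across the outside there). Its origin is the centre of its underside, z up. The jars stand 52 mm in front of it and 45 mm to either side, too close and tall for a gripper to reach it past them.
- marker: Loose pale wooden place marker, 58 mm tall, about 0.06 kg: round foot 46 mm across and 12 mm thick, with an upright board on it, 44 mm long along the marker's x, 10 mm thick along its y, from 12 to 58 mm height (grasp it across its thickness). Its origin is the centre of its underside, z up. Stands on the table in front of the tray, to either side; a flat sherd (bystander) lies on the other side.
- mat: Fixed grey felt mat, the side area for the jars, 240 (its x) by 140 (its y) by 8 mm, lying on the table to the left or right of the tray, its top 8 mm above the table. Origin: centre of its underside.
- turntable: Round white photo turntable on a black foot, fixed and not turning, 150 mm across, flat top 40 mm above the table, on the other side of the tray from the mat. Origin: centre of its underside, on its axis.
Things that resemble listed ones, but are neither listed nor needed, are in the scene too. What is shaped like the marker but turquoise is not meant. What is shaped like the round_jar but turquoise is not meant.

How it is judged:
On the way, in this order (a step that is already met when the one before it is completed fails the run):
1. both jars stand released on the mat, the bowl still in its place (x of round_jar in the frame of mat between -0.107 and 0.107 m and y of round_jar in the frame of mat between -0.057 and 0.057 m and z of each of round_jar, straight_jar in the frame of mat below 0.014 m and linear speed of each of round_jar, straight_jar below 0.02 m/s and angle between each of round_jar, straight_jar's own z axis and vertical below 0.12 rad and contact force between each of round_jar, straight_jar and the fingers below 0.05 N and x of straight_jar in the frame of mat between -0.107 and 0.107 m and y of straight_jar in the frame of mat between -0.057 and 0.057 m and distance of bowl from where it was at the start of the episode below 0.02 m), for 0.2 s.
2. the bowl stands released in the middle of the turntable (horizontal distance between bowl and turntable below 0.015 m and z of bowl in the frame of turntable between 0.034 and 0.046 m and linear speed of bowl below 0.02 m/s and angle between bowl's own z axis and vertical below 0.12 rad and contact force between bowl and the fingers below 0.05 N), for 0.2 s.
3. the marker stands released on the pad the bowl has left (horizontal distance between marker and pad_back below 0.012 m and z of marker in the frame of pad_back below 0.011 m and linear speed of marker below 0.02 m/s and angle between marker's own z axis and vertical below 0.12 rad and contact force between marker and the fingers below 0.05 N), for 0.2 s.
At the end, for the whole second after the job is handed in: The bowl stands upright on the turntable within 15 mm of its centre, the marker upright on the back pad within 12 mm of its centre, and each jar upright within 12 mm of where it stood at the start (the middle of its own front pad); all released and at rest, tilted less than 0.12 rad (all of step 2 and all of step 3 and distance of each of round_jar, straight_jar from where it was at the start of the episode below 0.012 m and linear speed of each of round_jar, straight_jar below 0.02 m/s and angle between each of round_jar, straight_jar's own z axis and vertical below 0.12 rad and contact force between each of round_jar, straight_jar and the fingers below 0.05 N); the robot touches nothing.
It fails at once if a jar or the bowl is tipped by more than 0.7 rad (angle between any of round_jar, straight_jar, bowl's own z axis and vertical above 0.7 rad).
It fails at once if a jar or the bowl is dropped (moves faster than 0.7 m/s out of the fingers, a fall of about 25 mm) ((contact force between round_jar and the fingers below 0.05 N and linear speed of round_jar above 0.7 m/s) or (contact force between straight_jar and the fingers below 0.05 N and linear speed of straight_jar above 0.7 m/s) or (contact force between bowl and the fingers below 0.05 N and linear speed of bowl above 0.7 m/s)).
It also fails if it takes over 131 s, if anything falls off the work surface, if the arm or the gripper's body presses on something with over 40 N, if the wrist force passes 120 N, or if a joint passes its speed limit or range.

### The arm

A 7-joint arm with a two-finger parallel gripper is mounted at the origin on the work surface. World frame = base frame: x ahead of the robot, y to its left, z up, the work surface at z = 0. Lengths are in m, angles in rad, forces in N, time in s.
With the tool pointing down it reaches from about 0.4 to 0.85 m from the base axis. Payload 4.5 kg.
Tool frame: the origin (TCP) lies on the centre line of the jaws, within the pads' length; the fingertips stand 17 mm ahead of it and the grasp point (between the pads) lies 2 mm behind it (env.tcp_to_tips is the distance from the TCP to the fingertips, in m); z points along the fingers, y is the line along which they close (so a half turn about z gives the same grasp; the last joint's range is limited). The gripper opens to 88 mm and grips with 3 to 60 N. Pads are 18 mm wide; open, the fingers measure 123 mm over their backs; the gripper's body (75 mm by 187 mm) begins 45 mm behind the grasp point.
Start: joints at [-1.161, 0.689, -0.195, 1.565, 0.157, 0.902, -0.215], TCP at [0.229, 0.581, 0.256] pointing down, gripper open.
Joint ranges: [-3.01, 3.01], [-0.46, 2.08], [-1.47, 1.51], [0.13, 2.56], [-1, 4.14], [0.04, 2.09], [-2.66, 2.66]. Speed limits (rad/s): [2.57, 2.57, 3.14, 3.14, 3.14, 3.14, 3.14].

### API

Orientations are given as a rotation vector (axis times angle).
In Python, from station import env gives the robot as it stands.
- The arm moves only by the shell command python3 -m creep 'ROWS' [FORCE]. ROWS is JSON, a list that holds one entry, the list of rows, each a list of 5 numbers: the shift along the tool's x, y, z in m, then the turn about the tool's z in rad, then the opening, from 0 (shut) to 1 (fully open). In form: [[[x, y, z, yaw, jaw], ...]]. A call has exactly 8 rows; each row shifts and turns the commanded pose from where the row before left it, along the tool's axes as they then stand; what a row does not reach is not made up. A row lasts 1/12 s, in which the tool goes at most 41.7 mm and 7.16 degrees, less where a joint would pass 70% of its speed; a pose out of reach is approached as far as the arm can. A call is refused whole if a number of a shift passes 0.0417 or a number of a turn 0.125, either way. A call with a gripper value outside its range is refused whole. The fingers move at their own pace and stop on an object; FORCE is the grip in N (left out, the last holds). Time passes only in rows, so rows that do not move let the fingers close, or fill a call up. It gives the time, the measured TCP pose, the force, the opening and the grip force at its end, in the units of the state.
- env.sense(): the state, without advancing time (a new reading comes with each control period).
- env.capture(name): name is "scene" or "top"; returns a dict with "image" (384x512x3 uint8, blue, green, red), "camera_matrix" (3x3 intrinsics, pixels), "position" and "orientation" of the camera in the world. Camera axes: x right, y down, z forward; pixel columns grow to the right and rows downward; lengths in m; the calibration is good to about 2 mm. A picture is of the moment at which its call begins. There is no depth.
- env.hand_in(): hands the job in; it is judged then, once.
Trained networks look in a picture, given as the dict that the camera call returned (one of the last four; its "shot" number tells which), for a name from the list of things; names that differ only in an ending like _2 or _b are one class to them, and where a whole thing is asked for, a point or a joint stands for the part that bears it (a point fixed in the world has none). Each returns a list of dicts, best first, with "p" (0 to 1); they miss things now and then, are a little off and sometimes report something else, mostly with a low value. They report only what shows in the picture. A call takes as long as a camera call. They do not tell look-alikes from the thing itself.
- env.recognise(picture, target): "bbox" ([centre column, centre row, width, height] in pixels, round what is visible of it).
The state is a dict: "t": time; "q": joint angles; "joint_velocities": joint speeds; "joint_efforts": joint torques, N m; "tcp_pos": TCP position; "orientation": TCP orientation; "contact_force": force on the tool from outside, world axes, zero at the start; "moment": the same for the moment, N m; "grip_width": opening from 0.0 (shut) to 1.0 (fully open); "grip_force": force on a finger pad.
Only numpy, scipy, OpenCV 4.12 (cv2) and the standard library are available. Lean on these libraries where they do the work, as an engineer would, in place of code of your own. Each camera call takes 0.05 s, during which the arm holds its last target. There are 200 camera calls.

## Working session

There is one attempt and no reset: what is moved stays moved. The work goes in short steps, Python scripts to look and compute and a shell command to move; the robot and the scene stay as the last step left them, time stands still between calls to the robot, and variables do not carry over. Pictures are saved under pics/ and viewed, at most 14 in all, crops included, and the job is handed in when it is done.

```bash
ls; mkdir -p pics
cat > h.py <<'E'
import numpy as np, cv2
from scipy.spatial.transform import Rotation as R
from station import env
def Rm(o):
    o=np.array(o,float)
    return o if o.shape==(3,3) else (R.from_rotvec(o).as_matrix() if o.size==3 else R.from_quat(o).as_matrix())
def ray(c,px,z):
    K=np.array(c["camera_matrix"]);d=Rm(c["orientation"])@np.linalg.inv(K)@np.array([px[0],px[1],1.])
    p=np.array(c["position"]);return p+d*(z-p[2])/d[2]
def proj(c,P):
    K=np.array(c["camera_matrix"]);v=K@(Rm(c["orientation"]).T@(np.array(P)-np.array(c["position"])));return v[:2]/v[2]
E
python3 - <<'E'
from h import *
print(env.sense())
for n in("top","scene"):
    c=env.capture(n);print(n,c["position"],c["orientation"],c["camera_matrix"])
    cv2.imwrite(f"pics/{n}0.png",c["image"])
    for t in("tray","pad_back","pad_left","round_jar","straight_jar","bowl","marker","mat","turntable"):
        print(t,[(np.round(d["bbox"]).tolist(),round(d["p"],2)) for d in env.recognise(c,t)[:4]])
E
```

```text
pics
{'t': 0.0, 'q': array([-1.16114679,  0.68997404, -0.19449544,  1.56631589,  0.15729808,
        0.90250669, -0.21509011]), 'joint_velocities': array([-8.00752540e-05,  3.78648935e-04,  2.30561129e-03, -2.31311773e-04,
        1.06031245e-03, -7.86123306e-04, -7.24472646e-04]), 'joint_efforts': array([-3.50670507e-04, -5.27565622e+01, -1.26728989e+00, -1.53431064e+01,
       -5.26483962e-02,  6.57597586e-03,  1.78955243e-04]), 'tcp_pos': array([0.2292508 , 0.58080274, 0.25492324]), 'orientation': array([-5.86760889e-01, -3.08610893e+00,  2.83222927e-03]), 'contact_force': array([ 0.0623659 , -0.06137713, -0.34260539]), 'moment': array([-0.00387314,  0.00604098, -0.01574424]), 'grip_force': 0.0, 'grip_width': 0.9971566267596988}
top [ 0.36037898 -0.0106383   0.89754594] [-2.26577086  1.92189871 -0.20157141] [[394.08667835   0.         255.90851417]
 [  0.         394.08667835 192.91997242]
 [  0.           0.           1.        ]]
tray [([263.0, 154.0, 93.0, 85.0], 0.58)]
pad_back [([259.0, 140.0, 34.0, 19.0], 0.71)]
pad_left [([243.0, 164.0, 41.0, 19.0], 0.68), ([260.0, 143.0, 3
[... 421 characters left out ...]
52596227  0.58792352] [-2.0864443  -0.81905393  0.40742819] [[411.50978831   0.         256.61047843]
 [  0.         411.50978831 188.67605443]
 [  0.           0.           1.        ]]
tray [([298.0, 231.0, 124.0, 82.0], 0.97)]
pad_back [([314.0, 231.0, 39.0, 25.0], 0.56)]
pad_left [([315.0, 231.0, 34.0, 18.0], 0.72)]
round_jar [([255.0, 261.0, 37.0, 76.0], 0.87), ([284.0, 202.0, 32.0, 69.0], 0.67)]
straight_jar [([308.0, 185.0, 27.0, 62.0], 0.94)]
bowl [([319.0, 216.0, 27.0, 30.0], 0.73)]
marker [([236.0, 154.0, 16.0, 31.0], 0.92), ([271.0, 161.0, 16.0, 30.0], 0.63)]
mat [([325.0, 146.0, 98.0, 48.0], 0.71)]
turntable [([284.0, 234.0, 37.0, 25.0], 0.63), ([100.0, 275.0, 89.0, 71.0], 0.57)]
```

Run:
```python
import cv2
a=cv2.imread("pics/top0.png");cv2.imwrite("pics/top0c.png",cv2.resize(a[80:300,80:480],None,fx=2,fy=2,interpolation=cv2.INTER_CUBIC))
a=cv2.imread("pics/scene0.png");cv2.imwrite("pics/scene0c.png",cv2.resize(a[80:360,40:440],None,fx=2,fy=2,interpolation=cv2.INTER_CUBIC))
```

```text
(no output)
```

View pics/top0c.png

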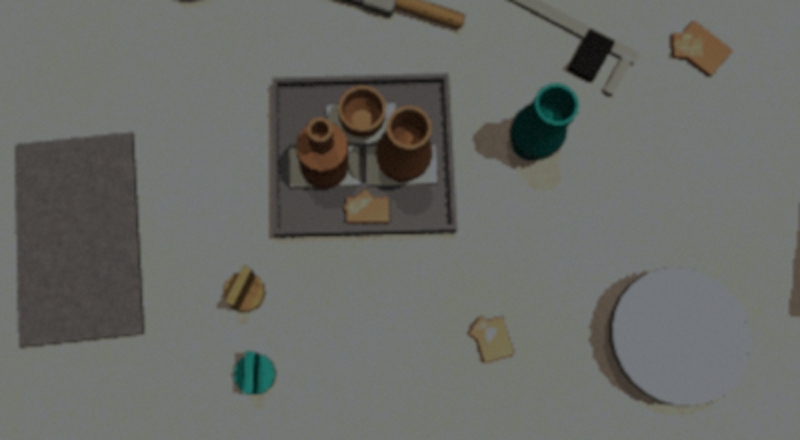

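View pics/scene0c.png

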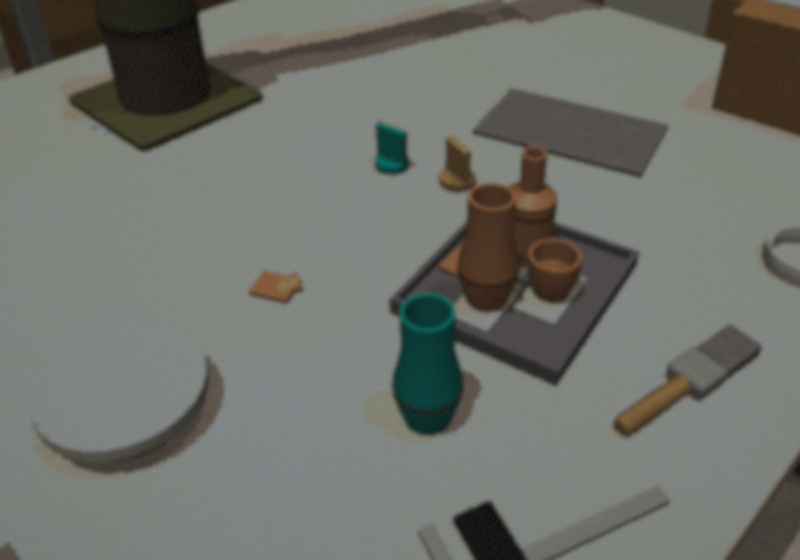

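The top crop, in full-picture pixels, shows these:
- **Straight jar:** neck at (240,144), on the left pad.
- **Round jar:** mouth at (285,143), on the right pad. Its look-alike is the turquoise jar at (357,132).
- **Bowl:** (260,134).
- **Wooden marker:** (202,224). Its look-alike is the turquoise one at (207,266).
- **Mat:** on the left, about (120,200).
- **Turntable:** on the right, (420,247). The sherds are bystanders.

I choose the terracotta jars and the pale wooden marker. Next I'll measure them and check with a close crop.

Run:
```python
from h import *
from scipy.optimize import least_squares
c=env.capture("top");s=env.capture("scene")
f=lambda u,v:(80+u/2,80+v/2)
g=lambda u,v:(40+u/2,80+v/2)
for n,z,px in (("tray",.02,[(272,77),(447,74),(456,235),(271,237)]),("mat",.008,[(15,144),(133,133),(143,334),(21,347)])):
    P=np.array([ray(c,f(*p),z)[:2] for p in px]);print(n,P.round(4).tolist(),"c",P.mean(0).round(4),[round(float(np.linalg.norm(P[i]-P[i-1])),3) for i in range(4)],
     "yaw",[round(float(np.arctan2(*(P[a]-P[b])[::-1])),3) for a,b in((0,3),(1,2))],[round(float(np.arctan2(*(P[a]-P[b])[::-1])),3) for a,b in((0,1),(3,2))])
for n,z,p in(("straight",.143,(319,127)),("round",.143,(409,124)),("bowl",.063,(361,107)),("tt",.04,(681,335)),("marker board top",.058,(245,284))):print(n,ray(c,f(*p),z)[:2].round(4))
for n,z,p in(("straight",.143,(534,153)),("round",.143,(492,197)),("bowl",.063,(554,254)),("mk board top",.058,(459,150))):print("scene",n,ray(s,g(*p),z)[:2].round(4))
# turntable ellipse
im=c["image"];roi=cv2.inRange(im[200:295,370:470].min(2),0,255)
cv2.imwrite("pics/mk.png",np.hstack([cv2.resize(im[205:285,180:230],(375,600),interpolation=cv2.INTER_CUBIC),cv2.resize(im[200:300,372:472][:, :70],(420,600),interpolation=cv2.INTER_CUBIC)]))
```

```text
tray [[0.7096, 0.1458], [0.7471, -0.0587], [0.5554, -0.0957], [0.5189, 0.1112]] c [0.6327 0.0257] [0.194, 0.208, 0.195, 0.21] yaw [0.18, 0.191] [1.752, 1.745]
mat [[0.582, 0.4324], [0.618, 0.2976], [0.3885, 0.2341], [0.3521, 0.3657]] c [0.4852 0.3324] [0.239, 0.14, 0.238, 0.137] yaw [0.282, 0.27] [1.832, 1.841]
straight [0.6156 0.0673]
round [ 0.6334 -0.0216]
bowl [0.6734 0.0332]
tt [ 0.4813 -0.3483]
marker board top [0.4569 0.124 ]
scene straight [0.6196 0.0634]
scene round [ 0.6377 -0.0253]
scene bowl [0.6774 0.0304]
scene mk board top [0.4717 0.1193]
```

View pics/mk.png

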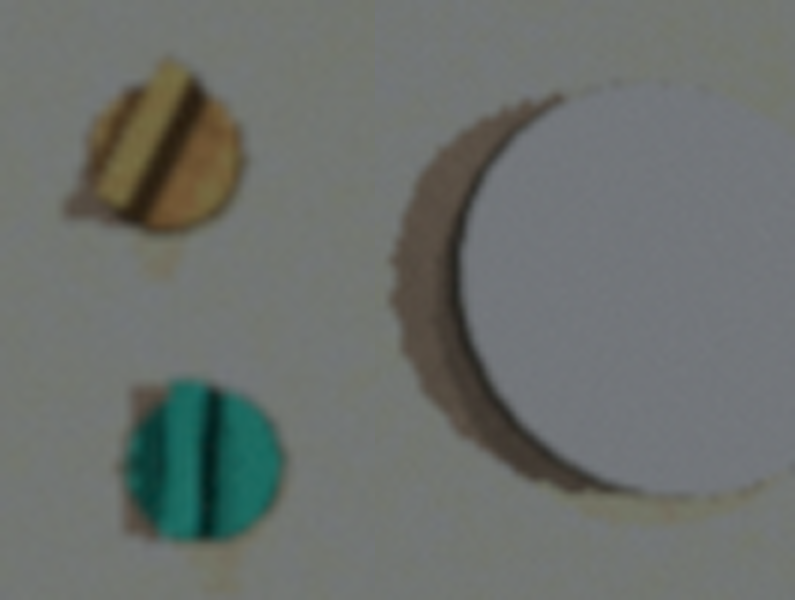

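The close crop confirms it: the wooden marker is the upper one, with its foot at about (202,226), and the turquoise one below is not meant. The measured sizes match (tray 194x209 mm, mat 239x139 mm). Now I'll turn so the jaws close along the tray's x.

```bash
cat >> h.py <<'E'
def to(x,y,z,ang=None):
    """shift in tool axes to world x,y,z; turn for tool y at world angle ang"""
    s=env.sense();M=Rm(s["orientation"]);a=np.arctan2(M[1,1],M[0,1])
    d=M.T@(np.array([x,y,z])-s["tcp_pos"]);print("t",round(s["t"],2),"tcp",s["tcp_pos"].round(4),"yang",round(float(a),3),"zt",M[:,2].round(3),"q7",round(float(s["q"][6]),2),"w",round(float(s["grip_width"]),3))
    t="" if ang is None else round(float((a-ang+np.pi/2)%np.pi-np.pi/2),3)
    print("->",d.round(4),"turn",t)
E
python3 -m creep '[[[0,0,0,0.125,1],[0,0,0,0.125,1],[0,0,0,0.125,1],[0,0,0,0.125,1],[0,0,0,0.125,1],[0,0,0,0.125,1],[0,0,0,0.125,1],[0,0,0,0.125,1]]]' 25
python3 -c "
from h import *
to(.616,.0655,.22,.183)
c=env.capture('top')
for p in ((202,226.0),):print('marker foot',ray(c,p,.006)[:2])
A=ray(c,(180+170/7.5,205+70/7.5),.058);B=ray(c,(180+113/7.5,205+200/7.5),.058);print('board',A,B,np.linalg.norm(A-B),np.arctan2(*(A-B)[:2][::-1]))"
```

```text
t: 1.77
tcp_pos: [0.2292, 0.5815, 0.2558]
orientation: [-2.002, -2.421, -0.0]
contact_force: [-0.2, -0.2, 0.6]
grip_width: 0.998
grip_force: 0.0
t 1.77 tcp [0.2292 0.5815 0.2558] yang 0.189 zt [-0.  0. -1.] q7 -1.01 w 0.998
-> [-0.5795  0.2829  0.0356] turn 0.006
marker foot [0.45371907 0.13165472]
board [0.47331211 0.12678471 0.058     ] [0.43392433 0.13563318 0.058     ] 0.04036944782962592 -0.2209814005464527
```

```bash
python3 -m creep '[[[-0.036,0.0175,0,0,1],[-0.036,0.0175,0,0,1],[-0.036,0.0175,0,0,1],[-0.036,0.0175,0,0,1],[-0.036,0.0175,0,0,1],[-0.036,0.0175,0,0,1],[-0.036,0.0175,0,0,1],[-0.036,0.0175,0,0,1]]]' >/dev/null
python3 -m creep '[[[-0.036,0.0175,0,0,1],[-0.036,0.0175,0,0,1],[-0.036,0.0175,0,0,1],[-0.036,0.0175,0,0,1],[-0.036,0.0175,0,0,1],[-0.036,0.0175,0,0,1],[-0.036,0.0175,0,0,1],[0,0,0,0,1]]]'
python3 -c "
from h import *
to(.6175,.0655,.19,.183)
c=env.capture('scene');cv2.imwrite('pics/s1.png',cv2.resize(c['image'][100:300,200:400],(600,600),interpolation=cv2.INTER_CUBIC))"
```

```text
t: 3.15
tcp_pos: [0.5965, 0.0919, 0.256]
orientation: [2.002, 2.411, -0.003]
contact_force: [-0.1, -1.4, 0.3]
grip_width: 1.002
grip_force: 0.0
t 3.15 tcp [0.5965 0.0919 0.256 ] yang 0.185 zt [ 0.005 -0.007 -1.   ] q7 -0.04 w 1.002
-> [-0.0293  0.0156  0.0663] turn 0.002
```

View pics/s1.png

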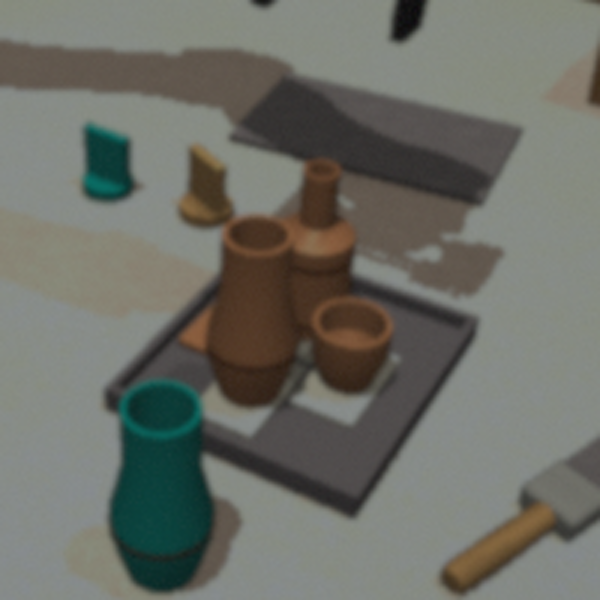

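The jar neck and the way down to it look clear, with the fingers above at the top edge near (405,20) in the crop. I'll centre on the jar and descend.

```bash
python3 -m creep '[[[-0.015,0.008,0.01,0,1],[-0.0143,0.0076,0.01,0,1],[0,0,0.02,0,1],[0,0,0.02,0,1],[0,0,0.01,0,1],[0,0,0,0,1],[0,0,0,0,1],[0,0,0,0,1]]]'
python3 -c "
from h import *
to(.6175,.0655,.121,.183)"
```

```text
t: 3.87
tcp_pos: [0.6131, 0.0773, 0.1866]
orientation: [1.993, 2.427, 0.002]
contact_force: [1.4, 0.3, -0.8]
grip_width: 1.002
grip_force: 0.0
t 3.87 tcp [0.6131 0.0773 0.1866] yang 0.196 zt [ 0.002  0.    -1.   ] q7 0.01 w 1.002
-> [-0.0124  0.0019  0.0656] turn 0.013
```

```bash
python3 -m creep '[[[-0.006,0.001,0,0.012,1],[-0.0064,0.0009,0,0,1],[0,0,0,0,1],[0,0,0,0,1],[0,0,0,0,1],[0,0,0,0,1],[0,0,0,0,1],[0,0,0,0,1]]]'
python3 -c "
from h import *
to(.6175,.0655,.121,.183)
c=env.capture('scene')
cv2.imwrite('pics/s2.png',cv2.resize(c['image'][60:260,220:420],(600,600),interpolation=cv2.INTER_CUBIC))
s=env.sense();M=Rm(s['orientation']);w=.044
for sg in(-1,1):
  P=s['tcp_pos']+M@np.array([0,sg*w,.017]);q=proj(c,P);print('tip',(q-[220,60])*3)"
```

```text
t: 4.53
tcp_pos: [0.6166, 0.0653, 0.1857]
orientation: [-2.008, -2.415, -0.0]
contact_force: [0.5, -0.2, 0.5]
grip_width: 0.997
grip_force: 0.0
t 4.53 tcp [0.6166 0.0653 0.1857] yang 0.183 zt [-0.  0. -1.] q7 0.01 w 0.997
-> [0.0001 0.0009 0.0647] turn 0.0
tip [203.9275639  236.22025359]
tip [322.90123778 272.6875191 ]
```

View pics/s2.png

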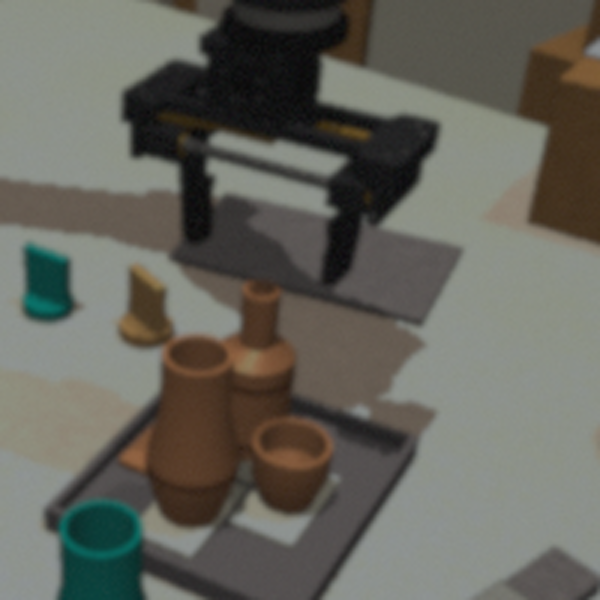

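The fingers straddle the neck. The projected tips (204,236) and (323,273) match the picture, so I'll go down and close.

```bash
python3 -m creep '[[[0,0,0.01,0,1],[0,0,0.015,0,1],[0,0,0.015,0,1],[0,0,0.015,0,1],[0,0,0.01,0,1],[0,0,0,0,1],[0,0,0,0,1],[0,0,0,0,1]]]' 20
python3 -m creep '[[[0,0,0,0,0.6],[0,0,0,0,0.5],[0,0,0,0,0.42],[0,0,0,0,0.38],[0,0,0,0,0.34],[0,0,0,0,0.3],[0,0,0,0,0.2],[0,0,0,0,0.1]]]' 20
python3 -m creep '[[[0,0,0,0,0],[0,0,0,0,0],[0,0,0,0,0],[0,0,0,0,0],[0,0,0,0,0],[0,0,0,0,0],[0,0,0,0,0],[0,0,0,0,0]]]' 25
python3 -c "
from h import *
to(.427,.316,.121)"
```

```text
t: 5.25
tcp_pos: [0.6172, 0.065, 0.1212]
orientation: [2.009, 2.415, 0.001]
contact_force: [0.4, 1.0, 0.2]
grip_width: 1.002
grip_force: 0.0
t: 5.92
tcp_pos: [0.6167, 0.065, 0.1207]
orientation: [2.009, 2.415, 0.0]
contact_force: [0.7, 0.2, -0.0]
grip_width: 0.418
grip_force: 0.0
t: 6.58
tcp_pos: [0.6166, 0.0649, 0.1206]
orientation: [-2.009, -2.415, 0.0]
contact_force: [0.0, -0.4, -0.2]
grip_width: 0.285
grip_force: 25.0
t 6.58 tcp [0.6166 0.0649 0.1206] yang 0.183 zt [-0. -0. -1.] q7 0.01 w 0.285
-> [ 0.2814 -0.1407 -0.0003] turn
```

```bash
python3 -m creep '[[[0,0,-0.004,0,0],[0,0,-0.008,0,0],[0,0,-0.012,0,0],[0,0,-0.014,0,0],[0,0,-0.014,0,0],[0,0,-0.012,0,0],[0,0,-0.006,0,0],[0,0,0,0,0]]]'
python3 -m creep '[[[0.006,-0.003,0,0,0],[0.012,-0.006,0,0,0],[0.02,-0.01,0,0,0],[0.02,-0.01,0,0,0],[0.02,-0.01,0,0,0],[0.02,-0.01,0,0,0],[0.02,-0.01,0,0,0],[0.02,-0.01,0,0,0]]]' >/dev/null
python3 -m creep '[[[0.02,-0.01,0,0,0],[0.02,-0.01,0,0,0],[0.02,-0.01,0,0,0],[0.02,-0.01,0,0,0],[0.02,-0.01,0,0,0],[0.02,-0.01,0,0,0],[0.016,-0.008,0,0,0],[0.008,-0.004,0,0,0]]]' >/dev/null
python3 -m creep '[[[0,0,0,0,0],[0,0,0,0,0],[0,0,0,0,0],[0,0,0,0,0],[0,0,0,0,0],[0,0,0,0,0],[0,0,0,0,0],[0,0,0,0,0]]]'
python3 -c "
from h import *
to(.427,.316,.116)"
```

```text
t: 7.25
tcp_pos: [0.6178, 0.0651, 0.1929]
orientation: [2.008, 2.413, 0.005]
contact_force: [0.2, 0.9, -3.3]
grip_width: 0.289
grip_force: 25.0
t: 9.25
tcp_pos: [0.427, 0.3163, 0.1907]
orientation: [2.01, 2.415, 0.0]
contact_force: [0.7, 0.0, -2.2]
grip_width: 0.284
grip_force: 25.0
t 9.25 tcp [0.427  0.3163 0.1907] yang 0.182 zt [ 0.  0. -1.] q7 -0.46 w 0.284
-> [-0.0003 -0.      0.0747] turn
```

```bash
python3 -m creep '[[[0,0,0.008,0,0],[0,0,0.014,0,0],[0,0,0.016,0,0],[0,0,0.014,0,0],[0,0,0.01,0,0],[0,0,0.005,0,0],[0,0,0.003,0,0],[0,0,0.002,0,0]]]'
python3 -m creep '[[[0,0,0.001,0,0],[0,0,0.001,0,0],[0,0,0,0,0],[0,0,0,0,0],[0,0,0,0,0],[0,0,0,0,0],[0,0,0,0,0],[0,0,0,0,0]]]'
```

```text
t: 9.92
tcp_pos: [0.4269, 0.3167, 0.1185]
orientation: [2.009, 2.415, 0.0]
contact_force: [-0.3, 0.4, -2.3]
grip_width: 0.283
grip_force: 25.0
t: 10.58
tcp_pos: [0.4268, 0.3166, 0.1168]
orientation: [2.009, 2.415, 0.0]
contact_force: [-0.1, 0.0, -2.7]
grip_width: 0.284
grip_force: 25.0
```

```bash
python3 -m creep '[[[0,0,0.0005,0,0],[0,0,0.0005,0,0],[0,0,0.0005,0,0],[0,0,0,0,0],[0,0,0,0,0],[0,0,0,0,0],[0,0,0,0,0],[0,0,0,0,0]]]'
python3 -m creep '[[[0,0,0,0,0.31],[0,0,0,0,0.33],[0,0,0,0,0.36],[0,0,0,0,0.45],[0,0,0,0,0.6],[0,0,0,0,0.8],[0,0,0,0,1],[0,0,0,0,1]]]'
python3 -m creep '[[[0,0,0,0,1],[0,0,-0.02,0,1],[0,0,-0.03,0,1],[0,0,-0.03,0,1],[0,0,-0.02,0,1],[0,0,0,0,1],[0,0,0,0,1],[0,0,0,0,1]]]'
python3 -c "
from h import *
c=env.capture('top');print(env.recognise(c,'straight_jar')[:2]);
to(.636,-.0232,.19,.183)
cv2.imwrite('pics/t2.png',cv2.resize(c['image'][80:300,80:340],None,fx=2.3,fy=2.3,interpolation=cv2.INTER_CUBIC))"
```

```text
t: 11.25
tcp_pos: [0.4267, 0.3167, 0.1156]
orientation: [-2.009, -2.415, -0.0]
contact_force: [-1.6, -1.1, 6.9]
grip_width: 0.286
grip_force: 25.0
t: 11.92
tcp_pos: [0.4268, 0.3166, 0.1152]
orientation: [-2.009, -2.415, -0.0]
contact_force: [0.0, -0.5, -0.8]
grip_width: 0.714
grip_force: 0.0
t: 12.58
tcp_pos: [0.4262, 0.3163, 0.2145]
orientation: [-2.009, -2.415, 0.002]
contact_force: [0.5, -0.0, -0.6]
grip_width: 1.0
grip_force: 0.0
[{'bbox': [110.8, 222.6, 45.1, 27.5], 'p': 0.96}]
t 12.68 tcp [0.426  0.3161 0.214 ] yang 0.183 zt [-0.002 -0.002 -1.   ] q7 -0.46 w 0.998
-> [-0.3718  0.1447  0.0241] turn 0.0
```

View pics/t2.png

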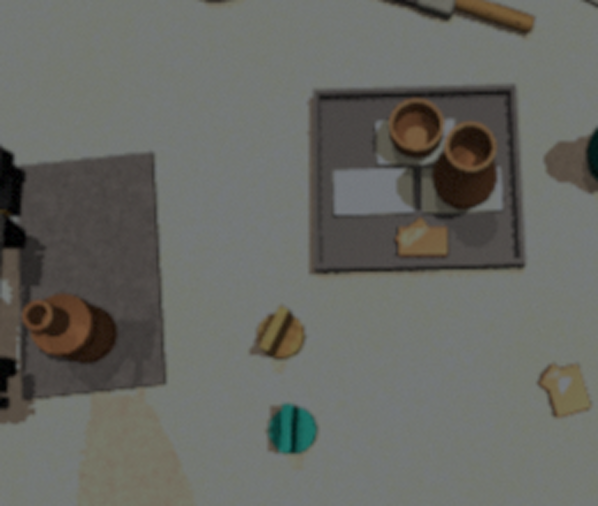

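The straight jar stands on the mat with its mouth at crop (38,315). The left pad is empty, centred at crop (373,191). Next is the round jar.

```bash
python3 -m creep '[[[-0.023,0.009,0,0,1],[-0.023,0.009,0,0,1],[-0.023,0.009,0,0,1],[-0.023,0.009,0,0,1],[-0.023,0.009,0,0,1],[-0.023,0.009,0,0,1],[-0.023,0.009,0,0,1],[-0.023,0.009,0,0,1]]]' >/dev/null
python3 -m creep '[[[-0.023,0.009,0,0,1],[-0.023,0.009,0,0,1],[-0.023,0.009,0,0,1],[-0.023,0.009,0,0,1],[-0.023,0.009,0,0,1],[-0.023,0.009,0,0,1],[-0.02,0.008,0,0,1],[-0.006,0.002,0,0,1]]]' > /dev/null
python3 -m creep '[[[0,0,0.01,0,1],[0,0,0.014,0,1],[0,0,0,0,1],[0,0,0,0,1],[0,0,0,0,1],[0,0,0,0,1],[0,0,0,0,1],[0,0,0,0,1]]]' 
python3 -c "
from h import *
to(.636,-.0232,.121,.183)
c=env.capture('scene');print(env.recognise(c,'round_jar')[:2]);print('pad_left',ray(dict(c,**{}),(0,0),0)[:0])
cv2.imwrite('pics/s3.png',cv2.resize(c['image'][60:260,220:420],(600,600),interpolation=cv2.INTER_CUBIC))
t=env.capture('top');P=[ray(t,(80+u/2.3,80+v/2.3),.013)[:2] for u,v in((333,169),(413,167),(414,214),(334,216))];print('padL',np.mean(P,0))"
```

```text
t: 14.68
tcp_pos: [0.624, -0.0005, 0.1917]
orientation: [2.008, 2.415, 0.001]
contact_force: [0.7, -0.3, 0.0]
grip_width: 1.001
grip_force: 0.0
t 14.68 tcp [ 6.240e-01 -5.000e-04  1.917e-01] yang 0.183 zt [ 0.001  0.    -1.   ] q7 0.12 w 1.001
-> [-0.0245  0.0076  0.0707] turn 0.0
[{'bbox': [282.9, 202.6, 29.2, 65.0], 'p': 0.94}, {'bbox': [254.6, 261.1, 34.9, 75.0], 'p': 0.82}]
pad_left []
padL [0.61298568 0.06573818]
```

View pics/s3.png

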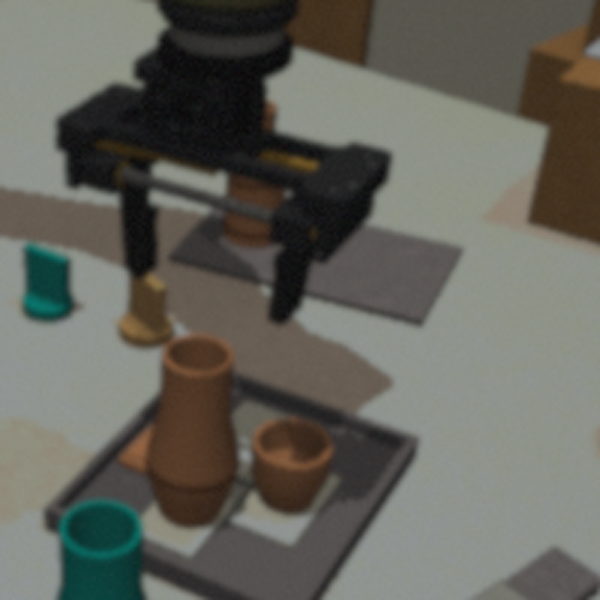

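The gripper is 25 mm short of the jar in tool x. The jar's neck is at crop (198,350). I'll correct, check, then descend.

```bash
python3 -m creep '[[[-0.01,0.003,0,0,1],[-0.0145,0.0046,0,0,1],[0,0,0,0,1],[0,0,0,0,1],[0,0,0,0,1],[0,0,0,0,1],[0,0,0,0,1],[0,0,0,0,1]]]'
python3 -m creep '[[[0,0,0.01,0,1],[0,0,0.015,0,1],[0,0,0.015,0,1],[0,0,0.015,0,1],[0,0,0.01,0,1],[0,0,0.005,0,1],[0,0,0,0,1],[0,0,0,0,1]]]' 20
python3 -m creep '[[[0,0,0,0,0.7],[0,0,0,0,0.65],[0,0,0,0,0.62],[0,0,0,0,0.6],[0,0,0,0,0.58],[0,0,0,0,0.56],[0,0,0,0,0.5],[0,0,0,0,0.4]]]' 20
python3 -m creep '[[[0,0,0,0,0],[0,0,0,0,0],[0,0,0,0,0],[0,0,0,0,0],[0,0,0,0,0],[0,0,0,0,0],[0,0,0,0,0],[0,0,0,0,0]]]' 25
python3 -c "
from h import *
to(.543,.349,.116)"
```

```text
t: 15.5
tcp_pos: [0.6356, -0.023, 0.1912]
orientation: [-2.008, -2.416, -0.0]
contact_force: [0.6, 0.4, 0.0]
grip_width: 1.001
grip_force: 0.0
t: 16.17
tcp_pos: [0.6359, -0.0235, 0.1212]
orientation: [2.009, 2.415, 0.0]
contact_force: [0.6, -0.9, 0.2]
grip_width: 1.002
grip_force: 0.0
t: 16.83
tcp_pos: [0.6353, -0.0237, 0.1212]
orientation: [-2.009, -2.415, 0.001]
contact_force: [-0.7, 0.2, 1.5]
grip_width: 0.514
grip_force: 19.9
t: 17.5
tcp_pos: [0.6354, -0.0236, 0.1212]
orientation: [-2.009, -2.415, 0.001]
contact_force: [-3.4, 0.6, 3.8]
grip_width: 0.517
grip_force: 25.0
t 17.5 tcp [ 0.6354 -0.0236  0.1212] yang 0.183 zt [-0.001 -0.    -1.   ] q7 0.15 w 0.517
-> [ 0.3832 -0.0231  0.0053] turn
```

```bash
python3 -m creep '[[[0,0,-0.004,0,0],[0,0,-0.008,0,0],[0,0,-0.012,0,0],[0,0,-0.014,0,0],[0,0,-0.014,0,0],[0,0,-0.012,0,0],[0,0,-0.006,0,0],[0,0,0,0,0]]]'
python3 -m creep '[[[0.006,-0.001,0,0,0],[0.012,-0.001,0,0,0],[0.018,-0.001,0,0,0],[0.02,-0.001,0,0,0],[0.02,-0.001,0,0,0],[0.02,-0.001,0,0,0],[0.02,-0.001,0,0,0],[0.02,-0.001,0,0,0]]]' >/dev/null
python3 -m creep '[[[0.022,-0.0013,0,0,0],[0.022,-0.0013,0,0,0],[0.022,-0.0013,0,0,0],[0.022,-0.0013,0,0,0],[0.022,-0.0013,0,0,0],[0.022,-0.0013,0,0,0],[0.022,-0.0013,0,0,0],[0.022,-0.0013,0,0,0]]]' >/dev/null
python3 -m creep '[[[0.022,-0.0014,0,0,0],[0.02,-0.0013,0,0,0],[0.014,-0.001,0,0,0],[0.01,-0.001,0,0,0],[0.0052,0,0,0,0],[0,0,0,0,0],[0,0,0,0,0],[0,0,0,0,0]]]'
python3 -m creep '[[[0,0,0.008,0,0],[0,0,0.014,0,0],[0,0,0.016,0,0],[0,0,0.014,0,0],[0,0,0.01,0,0],[0,0,0.005,0,0],[0,0,0.003,0,0],[0,0,0,0,0]]]'
python3 -m creep '[[[0,0,0.001,0,0],[0,0,0.001,0,0],[0,0,0.001,0,0],[0,0,0,0,0],[0,0,0,0,0],[0,0,0,0,0],[0,0,0,0,0],[0,0,0,0,0]]]'
```

```text
t: 18.17
tcp_pos: [0.637, -0.0235, 0.1933]
orientation: [2.007, 2.413, 0.004]
contact_force: [-0.6, -0.5, -3.4]
grip_width: 0.515
grip_force: 24.9
t: 20.17
tcp_pos: [0.544, 0.3471, 0.1912]
orientation: [2.011, 2.412, -0.001]
contact_force: [-0.0, 0.8, -2.9]
grip_width: 0.515
grip_force: 24.9
t: 20.83
tcp_pos: [0.5434, 0.3487, 0.1208]
orientation: [-2.01, -2.415, 0.001]
contact_force: [0.0, -0.2, -2.6]
grip_width: 0.513
grip_force: 24.9
t: 21.5
tcp_pos: [0.5433, 0.3491, 0.1183]
orientation: [2.009, 2.415, 0.0]
contact_force: [0.4, 0.2, -3.3]
grip_width: 0.515
grip_force: 24.9
```

```bash
python3 -m creep '[[[0,0,0.0007,0,0],[0,0,0.0006,0,0],[0,0,0.0006,0,0],[0,0,0.0006,0,0],[0,0,0,0,0],[0,0,0,0,0],[0,0,0,0,0],[0,0,0,0,0]]]'
python3 -m creep '[[[0,0,0,0,0.53],[0,0,0,0,0.55],[0,0,0,0,0.58],[0,0,0,0,0.65],[0,0,0,0,0.8],[0,0,0,0,1],[0,0,0,0,1],[0,0,0,0,1]]]'
python3 -m creep '[[[0,0,0,0,1],[0,0,0,0,1],[0,0,-0.02,0,1],[0,0,-0.03,0,1],[0,0,-0.03,0,1],[0,0,-0.02,0,1],[0,0,0,0,1],[0,0,0,0,1]]]'
python3 -c "
from h import *
to(.675,.032,.12,1.754)
to(.675,.032,.12,.183)"
```

```text
t: 22.17
tcp_pos: [0.5433, 0.3492, 0.1162]
orientation: [-2.009, -2.415, -0.001]
contact_force: [-2.2, -1.1, 4.8]
grip_width: 0.515
grip_force: 24.9
t: 22.83
tcp_pos: [0.5434, 0.3491, 0.1157]
orientation: [2.009, 2.415, 0.0]
contact_force: [-0.5, -0.4, -0.1]
grip_width: 0.933
grip_force: 0.0
t: 23.5
tcp_pos: [0.5438, 0.3494, 0.2169]
orientation: [2.009, 2.415, 0.004]
contact_force: [0.0, -0.3, 0.2]
grip_width: 1.001
grip_force: 0.0
t 23.5 tcp [0.5438 0.3494 0.2169] yang 0.183 zt [ 0.002  0.002 -1.   ] q7 -0.39 w 1.001
-> [-0.3361  0.071   0.0967] turn 1.571
t 23.5 tcp [0.5438 0.3494 0.2169] yang 0.183 zt [ 0.002  0.002 -1.   ] q7 -0.39 w 1.001
-> [-0.3361  0.071   0.0967] turn -0.0
```

```bash
python3 -m creep '[[[-0.02,0.004,0,0,1],[-0.022,0.0046,0,0,1],[-0.022,0.0046,0,0,1],[-0.022,0.0046,0,0,1],[-0.022,0.0046,0,0,1],[-0.022,0.0046,0,0,1],[-0.022,0.0046,0,0,1],[-0.022,0.0046,0,0,1]]]' >/dev/null
python3 -m creep '[[[-0.022,0.0046,0.01,0,1],[-0.022,0.0046,0.01,0,1],[-0.022,0.0046,0.01,0,1],[-0.022,0.0046,0.01,0,1],[-0.022,0.0046,0.01,0,1],[-0.022,0.0046,0.01,0,1],[-0.02,0.004,0.01,0,1],[-0.01,0.002,0.01,0,1]]]' > /dev/null
python3 -m creep '[[[0,0,0,0,1],[0,0,0,0,1],[0,0,0,0,1],[0,0,0,0,1],[0,0,0,0,1],[0,0,0,0,1],[0,0,0,0,1],[0,0,0,0,1]]]' 
python3 -c "
from h import *
to(.6755,.032,.05,.183)
c=env.capture('scene');
cv2.imwrite('pics/s4.png',cv2.resize(c['image'][60:290,200:430],(600,600),interpolation=cv2.INTER_CUBIC))"
```

```text
t: 25.5
tcp_pos: [0.6731, 0.0318, 0.136]
orientation: [2.008, 2.415, 0.001]
contact_force: [-0.3, -0.5, -0.6]
grip_width: 0.999
grip_force: 0.0
t 25.5 tcp [0.6731 0.0318 0.136 ] yang 0.183 zt [ 0.  0. -1.] q7 0.09 w 0.999
-> [-0.0002  0.0024  0.086 ] turn 0.0
```

View pics/s4.png

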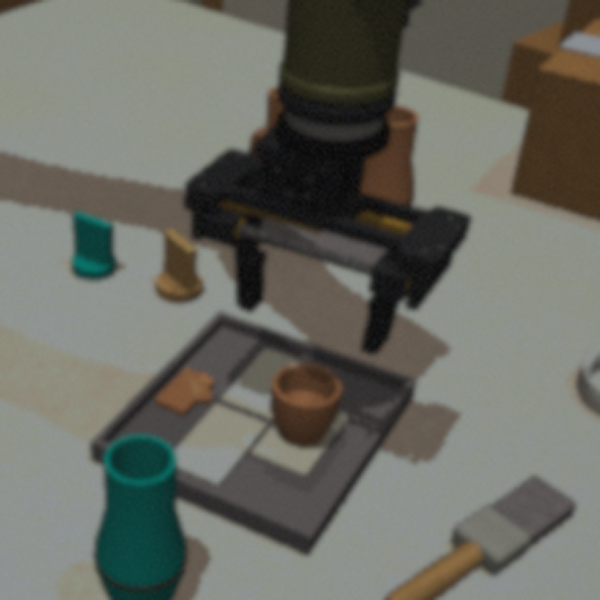

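The bowl at crop (307,400) is undisturbed and the fingers straddle it. Both jars stand on the mat behind. I'll go down and grasp gently.

```bash
python3 -m creep '[[[0,0.002,0.008,0,1],[0,0,0.016,0,1],[0,0,0.016,0,1],[0,0,0.016,0,1],[0,0,0.014,0,1],[0,0,0.01,0,1],[0,0,0.006,0,1],[0,0,0,0,1]]]' 12
python3 -m creep '[[[0,0,0,0,0.8],[0,0,0,0,0.75],[0,0,0,0,0.7],[0,0,0,0,0.67],[0,0,0,0,0.65],[0,0,0,0,0.6],[0,0,0,0,0.5],[0,0,0,0,0.4]]]' 12
python3 -m creep '[[[0,0,0,0,0],[0,0,0,0,0],[0,0,0,0,0],[0,0,0,0,0],[0,0,0,0,0],[0,0,-0.002,0,0],[0,0,-0.004,0,0],[0,0,-0.006,0,0]]]' 15
python3 -m creep '[[[0,0,-0.012,0,0],[0,0,-0.018,0,0],[0,0,-0.02,0,0],[0,0,-0.02,0,0],[0,0,-0.02,0,0],[0,0,-0.02,0,0],[0,0,-0.018,0,0],[0,0,-0.01,0,0]]]'
python3 -c "
from h import *
to(.482,-.35,.2)
c=env.capture('top');print([(d['bbox'],d['p']) for d in env.recognise(c,'turntable')[:2]])
cv2.imwrite('pics/t5.png',c['image'])
im=c['image'][190:305,365:485];g=cv2.cvtColor(im,cv2.COLOR_BGR2GRAY)
k=cv2.HoughCircles(cv2.medianBlur(g,5),cv2.HOUGH_GRADIENT,1,100,param1=60,param2=15,minRadius=31,maxRadius=39);print(k)
if k is not None:
  u,v,r=k[0,0];print(ray(c,(u+365,v+190),.04))
print('padB corners exp',[proj(c,(x,y,.013)).round(1).tolist() for x,y in((.674,.032),(.616,.066),(.633,-.0225))])"
```

```text
t: 26.22
tcp_pos: [0.6742, 0.0317, 0.0481]
orientation: [-2.008, -2.414, 0.003]
contact_force: [0.2, 0.8, -0.6]
grip_width: 1.0
grip_force: 0.0
t: 26.88
tcp_pos: [0.6753, 0.0317, 0.0501]
orientation: [2.009, 2.415, 0.001]
contact_force: [-0.6, 1.0, 1.8]
grip_width: 0.603
grip_force: 12.0
t: 27.55
tcp_pos: [0.6739, 0.0317, 0.0609]
orientation: [-2.008, -2.414, 0.003]
contact_force: [-0.2, -0.1, -0.6]
grip_width: 0.605
grip_force: 15.0
t: 28.22
tcp_pos: [0.6761, 0.0317, 0.203]
orientation: [2.008, 2.413, 0.004]
contact_force: [0.4, -0.0, -1.4]
grip_width: 0.605
grip_force: 15.0
t 28.22 tcp [0.6761 0.0317 0.203 ] yang 0.183 zt [ 0.004  0.    -1.   ] q7 0.09 w 0.605
-> [-0.3401 -0.2603  0.0021] turn 
[([417.9, 246.9, 73.6, 69.2], 0.83), ([289.7, 162.2, 13.8, 21.1], 0.41)]
[[[57.5 55.5 36.1]]]
[ 0.48632223 -0.35225282  0.04      ]
padB corners exp [[260.9, 140.9], [242.5, 162.0], [281.1, 161.0]]
```

```bash
python3 -m creep '[[[-0.004,-0.003,0,0,0],[-0.01,-0.0075,0,0,0],[-0.016,-0.012,0,0,0],[-0.016,-0.012,0,0,0],[-0.016,-0.012,0,0,0],[-0.016,-0.012,0,0,0],[-0.016,-0.012,0,0,0],[-0.016,-0.012,0,0,0]]]' >/dev/null
python3 -m creep '[[[-0.016,-0.012,0,0,0],[-0.016,-0.012,0,0,0],[-0.016,-0.012,0,0,0],[-0.016,-0.012,0,0,0],[-0.016,-0.012,0,0,0],[-0.016,-0.012,0,0,0],[-0.016,-0.012,0,0,0],[-0.016,-0.012,0,0,0]]]' >/dev/null
python3 -m creep '[[[-0.016,-0.012,0,0,0],[-0.016,-0.012,0,0,0],[-0.016,-0.012,0,0,0],[-0.016,-0.012,0,0,0],[-0.016,-0.012,0,0,0],[-0.012,-0.009,0,0,0],[-0.008,-0.006,0,0,0],[-0.0036,-0.003,0,0,0]]]' >/dev/null
python3 -m creep '[[[0,0,0.01,0,0],[0,0,0.016,0,0],[0,0,0.018,0,0],[0,0,0.018,0,0],[0,0,0.012,0,0],[0,0,0.006,0,0],[0,0,0,0,0],[0,0,0,0,0]]]'
python3 -c "
from h import *
to(.485,-.351,.078)
c=env.capture('scene');im=cv2.imread('pics/t5.png')
hs=cv2.cvtColor(im,cv2.COLOR_BGR2HSV);print('disc',hs[247,420],'table',hs[290,330])
cv2.imwrite('pics/s5.png',c['image'][180:340,20:190].repeat(3,0).repeat(3,1))
s=env.sense();print('bowl foot proj',(proj(c,s['tcp_pos']-[0,0,.037])-[20,180])*3, 'disc centre proj',(proj(c,(.485,-.351,.04))-[20,180])*3)
print([( (proj(c,(.485+.075*np.cos(a),-.351+.075*np.sin(a),.04))-[20,180])*3).round().tolist() for a in np.arange(8)*np.pi/4])"
```

```text
t: 30.98
tcp_pos: [0.4853, -0.3505, 0.1196]
orientation: [-2.008, -2.416, -0.0]
contact_force: [0.3, -0.2, -1.7]
grip_width: 0.603
grip_force: 15.0
t 30.98 tcp [ 0.4853 -0.3505  0.1196] yang 0.184 zt [ 0.  0. -1.] q7 0.67 w 0.603
-> [-0.0005 -0.0004  0.0416] turn 
disc [106  15 189] table [ 47  12 184]
bowl foot proj [217.96449208 219.15575283] disc centre proj [234.52619047 271.06887297]
[[306.0, 341.0], [364.0, 268.0], [344.0, 204.0], [266.0, 182.0], [171.0, 209.0], [105.0, 275.0], [111.0, 347.0], [197.0, 377.0]]
```

View pics/s5.png

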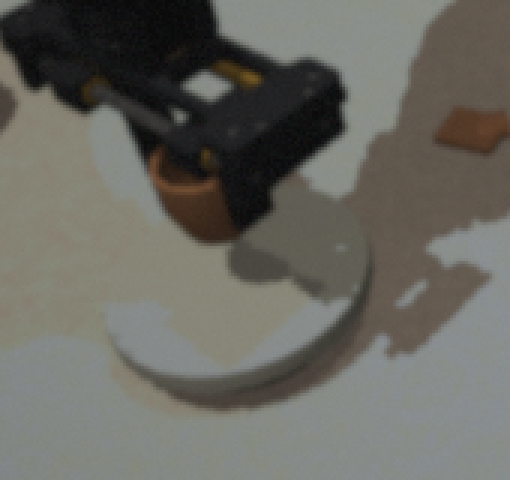

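The projected disc outline agrees with the picture: left edge 105, right edge 364 to 370, bottom 377 to 380. The bowl is over the middle, so I'll lower it gently.

```bash
python3 -m creep '[[[0,0,0.006,0,0],[0,0,0.01,0,0],[0,0,0.01,0,0],[0,0,0.006,0,0],[0,0,0.004,0,0],[0,0,0.003,0,0],[0,0,0,0,0],[0,0,0,0,0]]]'
python3 -m creep '[[[0,0,0.001,0,0],[0,0,0.001,0,0],[0,0,0.001,0,0],[0,0,0,0,0],[0,0,0,0,0],[0,0,0,0,0],[0,0,0,0,0],[0,0,0,0,0]]]'
```

```text
t: 31.7
tcp_pos: [0.485, -0.3509, 0.0806]
orientation: [-2.009, -2.415, -0.0]
contact_force: [-0.3, 0.4, -0.7]
grip_width: 0.602
grip_force: 15.0
t: 32.37
tcp_pos: [0.485, -0.3508, 0.0777]
orientation: [2.009, 2.415, 0.0]
contact_force: [0.4, 0.0, -0.2]
grip_width: 0.606
grip_force: 15.0
```

```bash
python3 -m creep '[[[0,0,0.0005,0,0],[0,0,0.0005,0,0],[0,0,0,0,0],[0,0,0,0,0],[0,0,0,0,0],[0,0,0,0,0.62],[0,0,0,0,0.65],[0,0,0,0,0.7]]]'
python3 -m creep '[[[0,0,0,0,0.8],[0,0,0,0,0.9],[0,0,0,0,1],[0,0,0,0,1],[0,0,0,0,1],[0,0,-0.01,0,1],[0,0,-0.02,0,1],[0,0,-0.03,0,1]]]'
python3 -m creep '[[[0,0,-0.04,0,1],[0,0,-0.04,0,1],[0,0,0,-0.12,1],[0,0,0,-0.12,1],[0,0,0,-0.12,1],[0,0,0,-0.12,1],[0,0,0,-0.12,1],[0,0,0,-0.12,1]]]'
python3 -m creep '[[[0,0,0,-0.12,1],[0,0,0,-0.12,1],[0,0,0,-0.12,1],[0,0,0,-0.09,1],[0,0,0,0,1],[0,0,0,0,1],[0,0,0,0,1],[0,0,0,0,1]]]'
python3 - <<'E'
from h import *
s=env.capture('scene');t=env.capture('top')
for c,z in((t,0),(s,0)):print([(np.round(d['bbox'],1).tolist(),round(d['p'],2)) for d in env.recognise(c,'marker')[:3]])
A=s['image'][130:190,215:295];B=t['image'][200:250,175:230]
cv2.imwrite('pics/m.png',np.hstack([cv2.resize(A,(400,300),interpolation=cv2.INTER_CUBIC),cv2.resize(B,(330,300),interpolation=cv2.INTER_CUBIC)]))
print('bowl',[(np.round(d['bbox'],1).tolist(),round(d['p'],2)) for d in env.recognise(t,'bowl')[:2]])
to(.457,.128,.2,1.34)
E
```

```text
t: 33.03
tcp_pos: [0.4851, -0.3508, 0.0765]
orientation: [2.009, 2.415, 0.0]
contact_force: [0.9, -0.9, -0.3]
grip_width: 0.693
grip_force: 0.0
t: 33.7
tcp_pos: [0.4836, -0.3499, 0.1359]
orientation: [-2.006, -2.412, 0.001]
contact_force: [0.5, -0.5, 0.2]
grip_width: 1.001
grip_force: 0.0
t: 34.37
tcp_pos: [0.4848, -0.351, 0.2176]
orientation: [1.021, 2.97, -0.001]
contact_force: [-0.2, 0.0, -1.2]
grip_width: 0.999
grip_force: 0.0
t: 35.03
tcp_pos: [0.485, -0.3508, 0.2169]
orientation: [-0.344, -3.123, 0.001]
contact_force: [-0.1, 0.3, 0.6]
grip_width: 1.003
grip_force: 0.0
[([207.4, 264.2, 21.4, 21.5], 0.72), ([203.1, 222.6, 21.9, 24.1], 0.62), ([110.7, 223.2, 42.5, 30.9], 0.18)]
[([236.2, 154.8, 17.5, 27.3], 0.69), ([269.2, 163.5, 14.1, 27.2], 0.56)]
bowl [([427.0, 247.3, 29.0, 26.7], 0.93)]
t 35.28 tcp [ 0.485  -0.3508  0.2167] yang 1.353 zt [-0. -0. -1.] q7 1.57 w 1.0
-> [0.1309 0.4614 0.0167] turn 0.013
```

View pics/m.png

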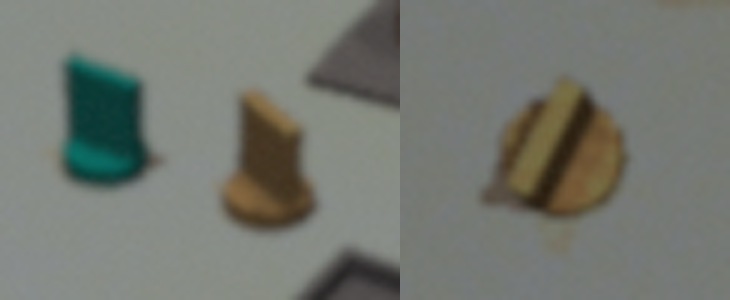

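The bowl stands alone on the turntable, detected at (427,247). In the picture the wooden marker is the one to the right of the turquoise one. I'll fix its pose from both views.

Run:
```python
from h import *
s=env.capture('scene');t=env.capture('top')
def seg(c,a,b,n):
    A=ray(c,a,.058);B=ray(c,b,.058);print(n,((A+B)/2)[:2].round(4),np.linalg.norm(A-B).round(4),np.arctan2(*(A-B)[:2][::-1]).round(3))
seg(s,(215+245/5,130+95/5),(215+298/5,130+130/5),'scene top edge')
seg(t,(175+170/6,200+84/6),(175+124/6,200+190/6),'top top edge')
print('foot top cam',ray(t,(202.3,225),.006)[:2],'foot scene',ray(s,(215+269/5,130+198/5),.008)[:2])
print('bowl rim',ray(t,(427,247.3),.07))
```

```text
scene top edge [0.4635 0.1277] 0.041 2.977
top top edge [0.4542 0.1299] 0.0411 -0.217
foot top cam [0.45607511 0.1314197 ] foot scene [0.4640121 0.1270703]
bowl rim [ 0.47971137 -0.34982326  0.07      ]
```

```bash
python3 -m creep '[[[0.008,0.029,0,0,1],[0.008,0.029,0,0,1],[0.008,0.029,0,0,1],[0.008,0.029,0,0,1],[0.008,0.029,0,0,1],[0.008,0.029,0,0,1],[0.008,0.029,0,0,1],[0.008,0.029,0,0,1]]]' >/dev/null
python3 -m creep '[[[0.008,0.029,0.01,0,1],[0.008,0.029,0.01,0,1],[0.008,0.029,0.01,0,1],[0.008,0.029,0.01,0,1],[0.008,0.029,0.01,0,1],[0.008,0.029,0.01,0,1],[0.008,0.029,0.01,0,1],[0.008,0.027,0.01,-0.027,1]]]' >/dev/null
python3 -m creep '[[[0,0,0,0,1],[0,0,0,0,1],[0,0,0,0,1],[0,0,0,0,1],[0,0,0,0,1],[0,0,0,0,1],[0,0,0,0,1],[0,0,0,0,1]]]' 12
python3 -c "
from h import *
to(.459,.129,.038,1.38)
c=env.capture('scene');cv2.imwrite('pics/s6.png',cv2.resize(c['image'][90:210,200:340],(700,600),interpolation=cv2.INTER_CUBIC))"
```

```text
t: 37.38
tcp_pos: [0.46, 0.1274, 0.1369]
orientation: [0.301, 3.127, 0.0]
contact_force: [0.6, -0.2, -0.1]
grip_width: 1.003
grip_force: 0.0
t 37.38 tcp [0.46   0.1274 0.1369] yang 1.379 zt [ 0.  0. -1.] q7 0.64 w 1.003
-> [0.0013 0.0014 0.0989] turn -0.001
```

View pics/s6.png

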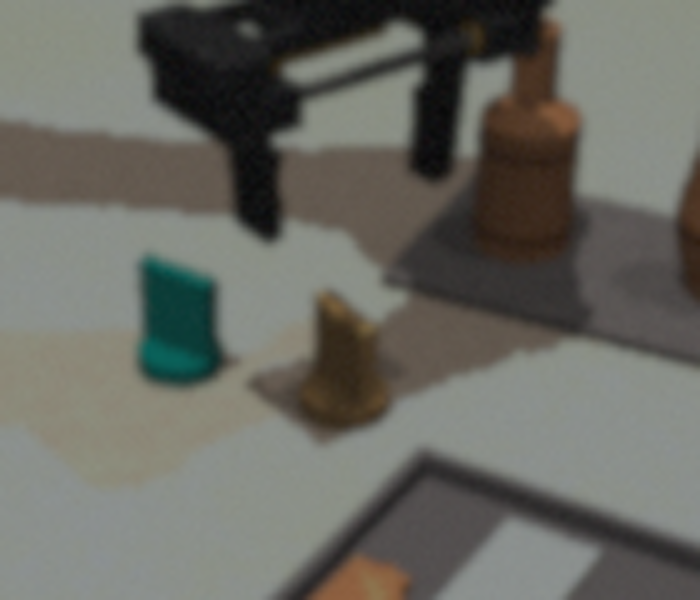

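The fingers are over the wooden marker at crop (345,350) and the straight jar is well clear. I'll descend, grip and lift.

```bash
python3 -m creep '[[[0.001,0.001,0.012,0,1],[0,0,0.018,0,0.7],[0,0,0.018,0,0.7],[0,0,0.018,0,0.6],[0,0,0.016,0,0.6],[0,0,0.011,0,0.6],[0,0,0.006,0,0.6],[0,0,0,0,0.6]]]' 12
python3 -m creep '[[[0,0,0,0,0.5],[0,0,0,0,0.4],[0,0,0,0,0.35],[0,0,0,0,0.3],[0,0,0,0,0.25],[0,0,0,0,0.2],[0,0,0,0,0.15],[0,0,0,0,0.1]]]' 12
python3 -m creep '[[[0,0,0,0,0],[0,0,0,0,0],[0,0,0,0,0],[0,0,0,0,0],[0,0,0,0,0],[0,0,0,0,0],[0,0,0,0,0],[0,0,0,0,0]]]' 15
python3 -m creep '[[[0,0,-0.004,0,0],[0,0,-0.01,0,0],[0,0,-0.016,0,0],[0,0,-0.018,0,0],[0,0,-0.018,0,0],[0,0,-0.01,0,0],[0,0,0,0,0],[0,0,0,0,0]]]'
python3 - <<'E'
from h import *
t=env.capture('top');s=env.capture('scene')
def blobs(c,n,r):
    y0,y1,x0,x1=r;im=c['image'][y0:y1,x0:x1];h=cv2.cvtColor(im,cv2.COLOR_BGR2HSV)
    m=cv2.threshold(im.min(2),0,255,cv2.THRESH_OTSU)[1]
    k,_,st,ce=cv2.connectedComponentsWithStats(m)
    for i in range(1,k):
        if st[i,4]>100: print(n,st[i].tolist(),ray(c,ce[i]+[x0,y0],.013)[:2].round(4))
blobs(t,'top',(125,178,222,302))
to(.674,.032,.08,1.38)
A=t['image'][105:215,205:325];B=s['image'][175:290,220:370]
cv2.imwrite('pics/tr.png',np.hstack([cv2.resize(A,(360,330),interpolation=cv2.INTER_CUBIC),cv2.resize(B,(430,330),interpolation=cv2.INTER_CUBIC)]))
E
```

```text
t: 38.1
tcp_pos: [0.4586, 0.129, 0.0367]
orientation: [-0.299, -3.126, 0.001]
contact_force: [-0.7, -0.4, -1.3]
grip_width: 0.599
grip_force: 0.0
t: 38.77
tcp_pos: [0.4592, 0.1293, 0.0378]
orientation: [0.299, 3.127, 0.001]
contact_force: [0.0, 0.1, 1.7]
grip_width: 0.111
grip_force: 12.0
t: 39.43
tcp_pos: [0.4591, 0.1293, 0.0378]
orientation: [0.299, 3.127, 0.001]
contact_force: [-0.5, 1.6, 4.9]
grip_width: 0.112
grip_force: 15.0
t: 40.1
tcp_pos: [0.4592, 0.1288, 0.1144]
orientation: [0.3, 3.126, 0.001]
contact_force: [0.6, 0.2, -0.1]
grip_width: 0.117
grip_force: 15.0
top [21, 6, 36, 20, 653] [0.6738 0.0326]
top [41, 27, 36, 20, 690] [ 0.6311 -0.0211]
top [3, 28, 35, 20, 680] [0.6143 0.0673]
t 40.2 tcp [0.4587 0.1287 0.1133] yang 1.38 zt [-0.001 -0.    -1.   ] q7 0.62 w 0.111
-> [-0.2298 -0.0541  0.0332] turn -0.0
```

View pics/tr.png

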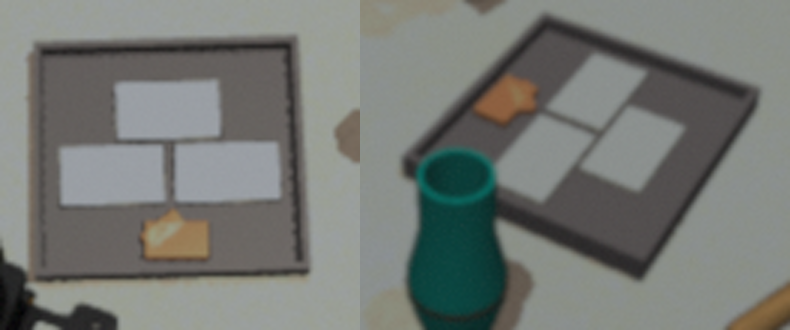

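The marker is held and lifted. All three pads show clearly: top-view centres are back (.674,.033), left (.614,.067) and right (.631,-.021), which agree with the recorded jar grasps. I'll carry the marker to the back pad.

```bash
python3 -m creep '[[[-0.004,-0.001,0,0,0],[-0.01,-0.0024,0,0,0],[-0.016,-0.0038,0,0,0],[-0.016,-0.0038,0,0,0],[-0.016,-0.0038,0,0,0],[-0.016,-0.0038,0,0,0],[-0.016,-0.0038,0,0,0],[-0.016,-0.0038,0,0,0]]]' >/dev/null
python3 -m creep '[[[-0.016,-0.0038,0,0,0],[-0.016,-0.0038,0,0,0],[-0.016,-0.0038,0,0,0],[-0.016,-0.0038,0,0,0],[-0.016,-0.0038,0,0,0],[-0.016,-0.0038,0,0,0],[-0.014,-0.0033,0,0,0],[-0.0114,-0.0025,0,0,0]]]' >/dev/null
python3 -m creep '[[[0,0,0.01,0,0],[0,0,0.015,0,0],[0,0,0.013,0,0],[0,0,0,0,0],[0,0,0,0,0],[0,0,0,0,0],[0,0,0,0,0],[0,0,0,0,0]]]'
python3 -c "
from h import *
to(.6755,.031,.0508,1.38)"
```

```text
t: 42.2
tcp_pos: [0.6762, 0.0317, 0.0764]
orientation: [0.299, 3.126, 0.001]
contact_force: [0.4, -0.3, -0.8]
grip_width: 0.114
grip_force: 15.0
t 42.2 tcp [0.6762 0.0317 0.0764] yang 1.38 zt [ 0.001  0.    -1.   ] q7 0.95 w 0.114
-> [ 0.0006 -0.0008  0.0256] turn 0.0
```

```bash
python3 -m creep '[[[0,0,0.006,0,0],[0,0,0.008,0,0],[0,0,0.006,0,0],[0,0,0.003,0,0],[0,0,0.001,0,0],[0,0,0.001,0,0],[0,0,0,0,0],[0,0,0,0,0]]]'
python3 -m creep '[[[0,0,0.0005,0,0],[0,0,0.0005,0,0],[0,0,0,0,0],[0,0,0,0,0],[0,0,0,0,0],[0,0,0,0,0],[0,0,0,0,0.14],[0,0,0,0,0.17]]]'
python3 -m creep '[[[0,0,0,0,0.25],[0,0,0,0,0.4],[0,0,0,0,0.5],[0,0,0,0,0.5],[0,0,0,0,0.5],[0,0,-0.01,0,0.5],[0,0,-0.02,0,0.6],[0,0,-0.03,0,0.8]]]'
python3 -m creep '[[[0,0,-0.04,0,1],[0,0,-0.04,0,1],[0,0,-0.03,0.12,1],[0,0,0,0.12,1],[0,0,0,0.12,1],[0,0,0,0.12,1],[0,0,0,0.12,1],[0,0,0,0.12,1]]]'
python3 -m creep '[[[0,0,0,0.12,1],[0,0,0,0.12,1],[0,0,0,0.12,1],[0,0,0,0.117,1],[0,0,0,0,1],[0,0,0,0,1],[0,0,0,0,1],[0,0,0,0,1]]]'
python3 - <<'E'
from h import *
to(.5435,.3492,.2,.183)
s=env.capture('scene')
cv2.imwrite('pics/s7.png',cv2.resize(s['image'][80:290,200:410],(600,600),interpolation=cv2.INTER_CUBIC))
print([(d['bbox'],d['p']) for d in env.recognise(s,'round_jar')])
E
```

```text
t: 42.87
tcp_pos: [0.6758, 0.0314, 0.0509]
orientation: [-0.299, -3.127, -0.0]
contact_force: [-1.5, -0.5, 1.7]
grip_width: 0.111
grip_force: 15.0
t: 43.53
tcp_pos: [0.6763, 0.0315, 0.0498]
orientation: [0.299, 3.126, 0.001]
contact_force: [-0.0, -0.5, -0.4]
grip_width: 0.165
grip_force: 0.0
t: 44.2
tcp_pos: [0.674, 0.0312, 0.1085]
orientation: [-0.298, -3.122, 0.002]
contact_force: [0.3, 0.1, -0.4]
grip_width: 0.626
grip_force: 0.0
t: 44.87
tcp_pos: [0.6758, 0.0316, 0.2207]
orientation: [1.39, 2.817, 0.001]
contact_force: [-0.4, 0.4, -0.1]
grip_width: 0.996
grip_force: 0.0
t: 45.53
tcp_pos: [0.6758, 0.0314, 0.2199]
orientation: [-2.007, -2.417, -0.001]
contact_force: [0.3, -0.1, 0.2]
grip_width: 0.998
grip_force: 0.0
t 45.53 tcp [0.6758 0.0314 0.2199] yang 0.185 zt [ 0.  0. -1.] q7 0.06 w 0.998
-> [ 0.3367 -0.0716  0.02  ] turn 0.002
[([344.0, 128.9, 18.2, 42.0], 0.74), ([254.5, 259.5, 34.7, 74.4], 0.62)]
```

View pics/s7.png

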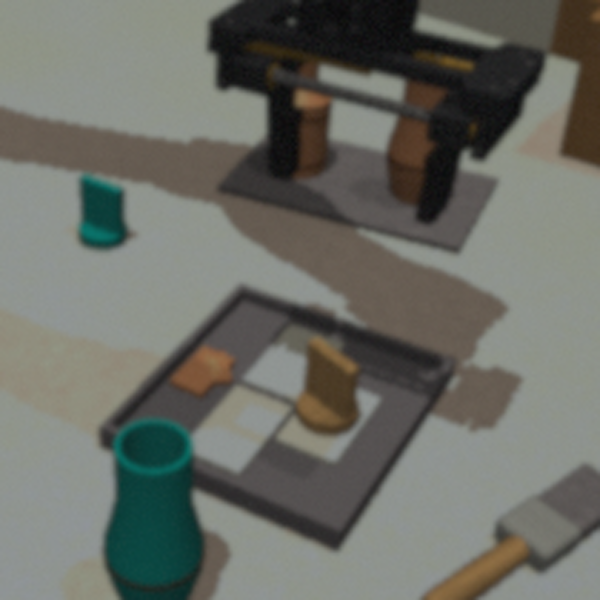

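The marker stands centred on the back pad at crop (328,385), and both jars stand on the mat. I'll go back for the round jar where I released it, at (.5433,.3491).

```bash
python3 -m creep '[[[0.022,-0.0046,0,0.002,1],[0.022,-0.0046,0,0,1],[0.022,-0.0046,0,0,1],[0.022,-0.0046,0,0,1],[0.022,-0.0046,0,0,1],[0.022,-0.0046,0,0,1],[0.022,-0.0046,0,0,1],[0.022,-0.0046,0,0,1]]]' >/dev/null
python3 -m creep '[[[0.022,-0.0046,0,0,1],[0.022,-0.0046,0,0,1],[0.022,-0.0046,0,0,1],[0.022,-0.0046,0,0,1],[0.022,-0.0046,0,0,1],[0.022,-0.0046,0,0,1],[0.02,-0.0046,0,0,1],[0.009,-0.0026,0,0,1]]]' >/dev/null
python3 -m creep '[[[0,0,0.01,0,1],[0,0,0.01,0,1],[0,0,0.01,0,1],[0,0,0,0,1],[0,0,0,0,1],[0,0,0,0,1],[0,0,0,0,1],[0,0,0,0,1]]]'
python3 -c "
from h import *
to(.5434,.3491,.116,.183)"
```

```text
t: 47.63
tcp_pos: [0.5452, 0.3498, 0.1902]
orientation: [2.012, 2.412, 0.002]
contact_force: [-0.3, -0.6, 0.5]
grip_width: 1.0
grip_force: 0.0
t 47.63 tcp [0.5452 0.3498 0.1902] yang 0.181 zt [ 0.001  0.001 -1.   ] q7 -0.44 w 1.0
-> [-0.0005 -0.002   0.0742] turn -0.002
```

```bash
python3 -m creep '[[[0,-0.002,0.01,-0.002,1],[0,0,0.015,0,1],[0,0,0.016,0,1],[0,0,0.015,0,1],[0,0,0.012,0,1],[0,0,0.006,0,1],[0,0,0,0,1],[0,0,0,0,1]]]' 20
python3 -m creep '[[[0,0,0,0,0.7],[0,0,0,0,0.65],[0,0,0,0,0.62],[0,0,0,0,0.6],[0,0,0,0,0.58],[0,0,0,0,0.56],[0,0,0,0,0.5],[0,0,0,0,0.4]]]' 20
python3 -m creep '[[[0,0,0,0,0],[0,0,0,0,0],[0,0,0,0,0],[0,0,0,0,0],[0,0,0,0,0],[0,0,0,0,0],[0,0,0,0,0],[0,0,0,0,0]]]' 25
python3 -m creep '[[[0,0,-0.004,0,0],[0,0,-0.008,0,0],[0,0,-0.012,0,0],[0,0,-0.016,0,0],[0,0,-0.016,0,0],[0,0,-0.014,0,0],[0,0,-0.01,0,0],[0,0,0,0,0]]]'
python3 -c "
from h import *
to(.6354,-.0236,.1212,.183)"
```

```text
t: 48.3
tcp_pos: [0.5428, 0.3497, 0.1157]
orientation: [-2.009, -2.415, -0.0]
contact_force: [0.2, 0.4, 0.4]
grip_width: 1.0
grip_force: 0.0
t: 48.97
tcp_pos: [0.5425, 0.3496, 0.1158]
orientation: [-2.009, -2.415, 0.0]
contact_force: [-0.6, 0.3, 1.3]
grip_width: 0.518
grip_force: 20.0
t: 49.63
tcp_pos: [0.5426, 0.3497, 0.1158]
orientation: [-2.009, -2.415, 0.0]
contact_force: [-1.4, 0.5, 3.9]
grip_width: 0.511
grip_force: 25.0
t: 50.3
tcp_pos: [0.5443, 0.3504, 0.1988]
orientation: [2.009, 2.414, 0.008]
contact_force: [-0.5, -0.2, -2.9]
grip_width: 0.515
grip_force: 25.0
t 50.3 tcp [0.5443 0.3504 0.1988] yang 0.183 zt [ 0.005  0.003 -1.   ] q7 -0.44 w 0.515
-> [-0.3845  0.0213  0.0768] turn -0.0
```

```bash
python3 -m creep '[[[-0.006,0.001,0,0,0],[-0.012,0.001,0,0,0],[-0.018,0.001,0,0,0],[-0.02,0.001,0,0,0],[-0.02,0.001,0,0,0],[-0.02,0.001,0,0,0],[-0.02,0.001,0,0,0],[-0.02,0.001,0,0,0]]]' >/dev/null
python3 -m creep '[[[-0.022,0.0013,0,0,0],[-0.022,0.0013,0,0,0],[-0.022,0.0013,0,0,0],[-0.022,0.0013,0,0,0],[-0.022,0.0013,0,0,0],[-0.022,0.0013,0,0,0],[-0.022,0.0013,0,0,0],[-0.022,0.0013,0,0,0]]]' >/dev/null
python3 -m creep '[[[-0.022,0.0013,0,0,0],[-0.02,0.0012,0,0,0],[-0.014,0.001,0,0,0],[-0.01,0,0,0,0],[-0.005,0,0,0,0],[0,0,0,0,0],[0,0,0,0,0],[0,0,0,0,0]]]' >/dev/null
python3 -m creep '[[[0,0,0.006,0,0],[0,0,0.008,0,0],[0,0,0.006,0,0],[0,0,0,0,0],[0,0,0,0,0],[0,0,0,0,0],[0,0,0,0,0],[0,0,0,0,0]]]'
python3 -c "
from h import *
to(.6354,-.0232,.1212,.183)"
```

```text
t: 52.97
tcp_pos: [0.6342, -0.023, 0.1761]
orientation: [2.009, 2.415, 0.001]
contact_force: [-0.1, -0.3, -3.7]
grip_width: 0.516
grip_force: 25.0
t 52.97 tcp [ 0.6342 -0.023   0.1761] yang 0.183 zt [ 0.001  0.    -1.   ] q7 0.11 w 0.516
-> [-0.0004  0.0011  0.0549] turn -0.0
```

```bash
python3 -m creep '[[[0,0.0005,0.006,0,0],[0,0,0.01,0,0],[0,0,0.012,0,0],[0,0,0.01,0,0],[0,0,0.006,0,0],[0,0,0.004,0,0],[0,0,0.003,0,0],[0,0,0,0,0]]]'
python3 -m creep '[[[0,0,0.001,0,0],[0,0,0.001,0,0],[0,0,0.0005,0,0],[0,0,0,0,0],[0,0,0,0,0],[0,0,0,0,0],[0,0,0,0,0],[0,0,0,0,0]]]'
```

```text
t: 53.63
tcp_pos: [0.6342, -0.0229, 0.124]
orientation: [-2.009, -2.415, 0.001]
contact_force: [-0.6, 0.5, -3.0]
grip_width: 0.516
grip_force: 25.0
t: 54.3
tcp_pos: [0.6345, -0.0229, 0.1223]
orientation: [2.009, 2.415, 0.0]
contact_force: [0.0, -0.1, -3.4]
grip_width: 0.516
grip_force: 25.0
```

```bash
python3 -m creep '[[[0,0,0.0006,0,0],[0,0,0.0006,0,0],[0,0,0.0004,0,0],[0,0,0,0,0],[0,0,0,0,0],[0,0,0,0,0],[0,0,0,0,0],[0,0,0,0,0]]]'
python3 -m creep '[[[0,0,0,0,0.53],[0,0,0,0,0.55],[0,0,0,0,0.58],[0,0,0,0,0.65],[0,0,0,0,0.8],[0,0,0,0,1],[0,0,0,0,1],[0,0,0,0,1]]]'
python3 -m creep '[[[0,0,0,0,1],[0,0,0,0,1],[0,0,-0.02,0,1],[0,0,-0.03,0,1],[0,0,-0.03,0,1],[0,0,-0.02,0,1],[0,0,0,0,1],[0,0,0,0,1]]]'
python3 -c "
from h import *
to(.4268,.3166,.2,.183)"
```

```text
t: 54.97
tcp_pos: [0.6345, -0.0229, 0.1208]
orientation: [2.009, 2.415, 0.0]
contact_force: [-0.9, -0.1, 1.3]
grip_width: 0.515
grip_force: 25.0
t: 55.63
tcp_pos: [0.6345, -0.0229, 0.1206]
orientation: [2.009, 2.415, 0.0]
contact_force: [-0.3, 0.5, 0.4]
grip_width: 0.929
grip_force: 0.0
t: 56.3
tcp_pos: [0.6351, -0.023, 0.2217]
orientation: [2.008, 2.414, 0.003]
contact_force: [-0.2, 0.3, 0.2]
grip_width: 0.998
grip_force: 0.0
t 56.3 tcp [ 0.6351 -0.023   0.2217] yang 0.183 zt [ 0.003  0.    -1.   ] q7 0.11 w 0.998
-> [ 0.3718 -0.1431  0.0212] turn -0.0
```

```bash
python3 -m creep '[[[0.023,-0.009,0,0,1],[0.023,-0.009,0,0,1],[0.023,-0.009,0,0,1],[0.023,-0.009,0,0,1],[0.023,-0.009,0,0,1],[0.023,-0.009,0,0,1],[0.023,-0.009,0,0,1],[0.023,-0.009,0,0,1]]]' >/dev/null
python3 -m creep '[[[0.023,-0.009,0,0,1],[0.023,-0.009,0,0,1],[0.023,-0.009,0,0,1],[0.023,-0.009,0,0,1],[0.023,-0.009,0,0,1],[0.023,-0.009,0,0,1],[0.023,-0.009,0,0,1],[0.0265,-0.008,0,0,1]]]' >/dev/null
python3 -m creep '[[[0,0,0.01,0,1],[0,0,0.01,0,1],[0,0,0.01,0,1],[0,0,0,0,1],[0,0,0,0,1],[0,0,0,0,1],[0,0,0,0,1],[0,0,0,0,1]]]'
python3 -c "
from h import *
to(.4268,.3166,.1156,.183)"
```

```text
t: 58.3
tcp_pos: [0.4268, 0.3161, 0.191]
orientation: [2.01, 2.414, 0.001]
contact_force: [-0.8, -0.3, -0.2]
grip_width: 1.0
grip_force: 0.0
t 58.3 tcp [0.4268 0.3161 0.191 ] yang 0.182 zt [ 0.001  0.001 -1.   ] q7 -0.52 w 1.0
-> [0.0004 0.0001 0.0754] turn -0.001
```

```bash
python3 -m creep '[[[0,0,0.01,0,1],[0,0,0.015,0,1],[0,0,0.016,0,1],[0,0,0.015,0,1],[0,0,0.012,0,1],[0,0,0.007,0,1],[0,0,0,0,1],[0,0,0,0,1]]]' 20
python3 -m creep '[[[0,0,0,0,0.6],[0,0,0,0,0.5],[0,0,0,0,0.42],[0,0,0,0,0.38],[0,0,0,0,0.34],[0,0,0,0,0.3],[0,0,0,0,0.2],[0,0,0,0,0.1]]]' 20
python3 -m creep '[[[0,0,0,0,0],[0,0,0,0,0],[0,0,0,0,0],[0,0,0,0,0],[0,0,0,0,0],[0,0,0,0,0],[0,0,0,0,0],[0,0,0,0,0]]]' 25
python3 -m creep '[[[0,0,-0.004,0,0],[0,0,-0.008,0,0],[0,0,-0.012,0,0],[0,0,-0.016,0,0],[0,0,-0.016,0,0],[0,0,-0.014,0,0],[0,0,-0.01,0,0],[0,0,0,0,0]]]'
python3 -c "
from h import *
to(.6166,.0649,.1206,.183)"
```

```text
t: 58.97
tcp_pos: [0.4262, 0.3163, 0.1154]
orientation: [-2.009, -2.415, 0.001]
contact_force: [-0.0, 1.0, -0.1]
grip_width: 1.0
grip_force: 0.0
t: 59.63
tcp_pos: [0.4263, 0.3164, 0.1157]
orientation: [-2.009, -2.415, -0.0]
contact_force: [-0.5, 0.6, -0.3]
grip_width: 0.419
grip_force: 0.0
t: 60.3
tcp_pos: [0.4263, 0.3164, 0.1156]
orientation: [2.009, 2.415, 0.0]
contact_force: [0.6, -0.9, -1.0]
grip_width: 0.284
grip_force: 25.0
t: 60.97
tcp_pos: [0.4271, 0.317, 0.1978]
orientation: [2.009, 2.415, 0.006]
contact_force: [0.3, 1.0, -1.7]
grip_width: 0.286
grip_force: 25.0
t 60.97 tcp [0.4271 0.317  0.1978] yang 0.183 zt [ 0.003  0.003 -1.   ] q7 -0.52 w 0.286
-> [-0.2825  0.1402  0.0771] turn -0.0
```

```bash
python3 -m creep '[[[-0.006,0.003,0,0,0],[-0.012,0.006,0,0,0],[-0.02,0.01,0,0,0],[-0.02,0.01,0,0,0],[-0.02,0.01,0,0,0],[-0.02,0.01,0,0,0],[-0.02,0.01,0,0,0],[-0.02,0.01,0,0,0]]]' >/dev/null
python3 -m creep '[[[-0.02,0.01,0,0,0],[-0.02,0.01,0,0,0],[-0.02,0.01,0,0,0],[-0.02,0.01,0,0,0],[-0.02,0.01,0,0,0],[-0.02,0.01,0,0,0],[-0.016,0.008,0,0,0],[-0.0085,0.004,0,0,0]]]' >/dev/null
python3 -m creep '[[[0,0,0.006,0,0],[0,0,0.008,0,0],[0,0,0.006,0,0],[0,0,0,0,0],[0,0,0,0,0],[0,0,0,0,0],[0,0,0,0,0],[0,0,0,0,0]]]'
python3 -c "
from h import *
to(.6166,.0649,.1206,.183)"
```

```text
t: 62.97
tcp_pos: [0.6164, 0.0646, 0.176]
orientation: [2.008, 2.415, 0.001]
contact_force: [-0.6, 0.6, -2.0]
grip_width: 0.286
grip_force: 25.0
t 62.97 tcp [0.6164 0.0646 0.176 ] yang 0.183 zt [ 0.001  0.    -1.   ] q7 -0.04 w 0.286
-> [0.0003 0.0002 0.0554] turn 0.0
```

```bash
python3 -m creep '[[[0,0,0.006,0,0],[0,0,0.01,0,0],[0,0,0.012,0,0],[0,0,0.01,0,0],[0,0,0.006,0,0],[0,0,0.004,0,0],[0,0,0.003,0,0],[0,0,0,0,0]]]'
python3 -m creep '[[[0,0,0.001,0,0],[0,0,0.001,0,0],[0,0,0.001,0,0],[0,0,0.0005,0,0],[0,0,0,0,0],[0,0,0,0,0],[0,0,0,0,0],[0,0,0,0,0]]]'
```

```text
t: 63.63
tcp_pos: [0.616, 0.0642, 0.1239]
orientation: [-2.009, -2.415, 0.001]
contact_force: [0.2, -0.1, -2.7]
grip_width: 0.285
grip_force: 25.0
t: 64.3
tcp_pos: [0.6164, 0.0642, 0.1212]
orientation: [2.009, 2.415, 0.0]
contact_force: [0.2, 0.4, -2.5]
grip_width: 0.287
grip_force: 25.0
```

```bash
python3 -m creep '[[[0,0,0.0005,0,0],[0,0,0.0005,0,0],[0,0,0,0,0],[0,0,0,0,0],[0,0,0,0,0],[0,0,0,0,0],[0,0,0,0,0],[0,0,0,0,0]]]'
python3 -m creep '[[[0,0,0,0,0.31],[0,0,0,0,0.33],[0,0,0,0,0.36],[0,0,0,0,0.45],[0,0,0,0,0.6],[0,0,0,0,0.8],[0,0,0,0,1],[0,0,0,0,1]]]'
python3 -m creep '[[[0,0,0,0,1],[0,0,0,0,1],[0,0,-0.02,0,1],[0,0,-0.03,0,1],[0,0,-0.03,0,1],[0,0,-0.02,0,1],[0,0,0,0,1],[0,0,0,0,1]]]'
python3 -m creep '[[[0.02,-0.01,0,0,1],[0.03,-0.015,0,0,1],[0.03,-0.015,0,0,1],[0.03,-0.015,0,0,1],[0.03,-0.015,0,0,1],[0.03,-0.015,0,0,1],[0.03,-0.015,0,0,1],[0.02,-0.01,0,0,1]]]'
python3 -m creep '[[[0,0,0,0,1],[0,0,0,0,1],[0,0,0,0,1],[0,0,0,0,1],[0,0,0,0,1],[0,0,0,0,1],[0,0,0,0,1],[0,0,0,0,1]]]' >/dev/null
python3 - <<'E'
from h import *
t=env.capture('top');s=env.capture('scene')
for c in(t,s):
  for n in('straight_jar','round_jar','bowl'):print(n,[(np.round(d['bbox']).tolist(),round(d['p'],2)) for d in env.recognise(c,n)[:2]])
A=t['image'][100:300,215:465];B=s['image'][100:320,40:400]
cv2.imwrite('pics/fin.png',np.hstack([cv2.resize(A,(375,300),interpolation=cv2.INTER_CUBIC),cv2.resize(B,(425,260),interpolation=cv2.INTER_CUBIC)[:,:] if 0 else cv2.resize(B,(425,300),interpolation=cv2.INTER_CUBIC)]))
E
```

```text
t: 64.97
tcp_pos: [0.6166, 0.0643, 0.1206]
orientation: [2.009, 2.415, 0.001]
contact_force: [-1.3, -0.4, 5.9]
grip_width: 0.283
grip_force: 25.0
t: 65.63
tcp_pos: [0.6163, 0.0642, 0.1201]
orientation: [-2.009, -2.415, -0.0]
contact_force: [0.6, 0.3, -0.2]
grip_width: 0.712
grip_force: 0.0
t: 66.3
tcp_pos: [0.6169, 0.0643, 0.2212]
orientation: [2.008, 2.414, 0.003]
contact_force: [0.2, -0.1, 0.5]
grip_width: 0.997
grip_force: 0.0
t: 66.97
tcp_pos: [0.4646, 0.2631, 0.2186]
orientation: [-2.003, -2.417, 0.004]
contact_force: [0.3, 1.2, -0.6]
grip_width: 0.997
grip_force: 0.0
straight_jar [([121.0, 198.0, 66.0, 108.0], 0.61), ([243.0, 157.0, 25.0, 35.0], 0.57)]
round_jar [([281.0, 152.0, 30.0, 36.0], 0.98), ([353.0, 139.0, 36.0, 34.0], 0.81)]
bowl [([429.0, 245.0, 33.0, 26.0], 0.88)]
straight_jar [([309.0, 182.0, 24.0, 64.0], 0.57)]
round_jar [([254.0, 260.0, 36.0, 76.0], 0.83), ([285.0, 202.0, 30.0, 62.0], 0.79)]
bowl [([95.0, 261.0, 33.0, 36.0], 0.74)]
```

View pics/fin.png

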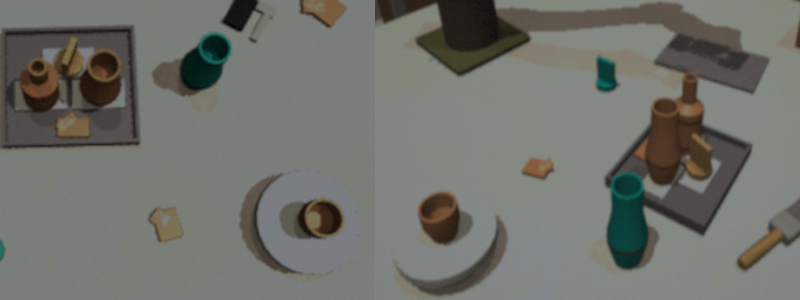

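Everything stands upright: both jars on their pads, the marker behind them, and the bowl on the turntable (its rim is shifted outwards by perspective). I'll check the centring in numbers before handing in.

Run:
```python
from h import *
t=env.capture('top');s=env.capture('scene')
r=lambda c,p,z:ray(c,p,z)[:2].round(4)
print('bowl rim',r(t,(429.7,245.3),.09),'disc',r(t,(419.7,247.3),.04))
k=425/360;k2=300/220
print('scene bowl rim',r(s,(40+(439-375)/k,100+210/k2),.09))
print('straight',r(t,(215+37.5/1.5,100+66/1.5),.143),'was .6156 .0673; round',r(t,(215+104.5/1.5,100+63/1.5),.143),'was .6334 -.0216')
```

```text
bowl rim [ 0.4818 -0.3467] disc [ 0.4815 -0.3466]
scene bowl rim [ 0.4967 -0.3526]
straight [0.6147 0.0661] was .6156 .0673; round [ 0.6335 -0.0219] was .6334 -.0216
```

```bash
python3 -c "
from station import env
print(env.hand_in())"
```

```text
the job is handed in; nothing more can be done
None
```

I handed the job in at about 67 s of 131 s: by my last camera check everything stood upright, with the bowl centred on the turntable, the marker on the back pad and both jars within about 2 mm of where they started; the hand-in gave no verdict.

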